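# Lock a spring channel nut in the notched strut channel

## Task

Take the red-winged spring nut from the wooden case, push it lengthwise down through the slot of the steel channel in the half with the black cap, and give it a quarter turn under the lips so that its grooves catch them. Feel your way along towards the green cap, drawing the nut up lightly against the lips, until it rises into the pair of notches hidden in the lips, and let go of it locked there, square across the channel and upright. Do not ram it, and leave the grey-winged nut and the other things on the table as they are.

Things in the scene. Friction and masses are not known exactly. Their poses are not given: they have to be found in the camera images.
- nut_grip (a point): Centre of the red plastic wing of the spring nut: 30 long (x), 12 thick (y), 28 high (z, up); grasp it across its thickness. Under it a 10 dia stud leads down to the steel nut block. Whole nut about 130 g (varies). A half turn about z makes no difference. At the start it stands upright in one of the two slots of the case.
- nut_block (a point): Point on the same nut's axis level with its groove floors, 40 below the wing centre. Block 34 long (x), 19 wide (y), from 6 below this point to 3 above it. Its two grooves run along y, 5 wide, 3 deep, at x = +/-12. Its ends (beyond 29 of length) are only 12 wide, so it can turn either way inside the channel.
- nut_sole (a point): Point on the same nut, 82 below the wing centre: sole of its spring foot when unloaded. The foot, a slippery white plastic pad 24 (x) x 17 (y), can be pushed up 29 towards the block; spring 0.5 N per mm without preload, so the standing nut sags about 2 to 3.
- channel: Steel strut channel fixed to the table: 41 wide (x), 300 long (y), 41 high, slot upward; origin at the centre of its underside, y along it towards the GREEN end cap (black cap at -y). Inside width 37, inside floor at height 3. End caps 45 x 12 x 45 stand beyond the ends.
- slot (a point): Centre of the channel's slot, level with its top (height 41). Slot 22 wide, running along y. A nut put through it lengthwise has its spring foot on the floor when the wing centre is 44 above this point. With the wing centre pressed to 24.5 above it, the block is 2.5 clear below the lips and can turn; the spring then pushes up about 10 N.
- lip_edge (a point): Mid-way between the lower edges of the lips, 10 below the slot's top. The lips turn down at x = 11 to 13 either side. Each lower edge has one notch, 25 long (y), 3.5 deep, facing its twin, hidden from above, centred at an unknown y of 0 to +60. Crosswise nut: wing centre 40 above here on plain edge (spring 7 N), 43.5 in the notches (3 play along y).
- case: Wooden case fixed on the table, 150 (x) x 104 (y) x 50 high, origin at the centre of its underside. Two brass-cornered slots, 38 (x) x 23 (y), 46 deep, centred at x = +/-35, y = -20; a padded compartment at y = +4 to +46 with the copper lug. The lid is folded open on the +y side and slopes from the case's top edge to the table.
- plain_grip (a point): Centre of the wing of the other nut, the same shape but with a grey wing and a rigid foot; it stands in the other slot, to be left there.
- lug: Copper earthing lug, 65 x 24 x 13, lying in the padded compartment of the case; origin under its middle. Bystander.
- carbon: Black carbon strip offcut 45 x 150 x 22 on the table, origin under its centre. Bystander.
- horn: Curved aluminium end horn, 22 thick, about 260 long (y), on the table; origin on the underside about the middle. Bystander.
- dial: Chrome dial indicator lying face up, 58 dia x 20, stem to -x 55 long; origin under the dial's centre. Bystander.
- wrench: Steel wrench 170 long lying on the table, origin under its middle. Bystander.
Not all that is in view belongs to the job. What is shaped like the part that bears nut_grip but yellow is not meant.

How it is judged:
By the outcome, as a careful person would: the job done as asked, in the order asked, and still so for the second after the job is handed in, with the robot touching nothing.
It also fails if it takes over 67 s, if anything falls off the work surface, if the arm or the gripper's body presses on something with over 40 N, if the wrist force passes 120 N, or if a joint passes its speed limit or range.

## Robot

A 6-joint arm with a two-finger parallel gripper is mounted at the origin on the work surface. World frame = base frame: x ahead of the robot, y to its left, z up, the work surface at z = 0. Lengths are in m, angles in degrees, forces in N, time in s.
With the tool pointing down it reaches from about 0.375 to 0.9 m from the base axis. Payload 3.1 kg.
Tool frame: the origin (TCP) lies where the fingers leave the gripper's body, on its centre line; the fingertips stand 70 mm ahead of it and the grasp point (between the pads) lies 51 mm ahead of it; z points along the fingers, y is the line along which they close (so a half turn about z gives the same grasp; the last joint's range is limited). The gripper opens to 87 mm and grips with 3 to 60 N. Pads are 19 mm wide; open, the fingers measure 117 mm over their backs; the gripper's body (75 mm by 190 mm) begins 51 mm behind the grasp point.
Start: joints at [-73.711, 30.224, 82.088, -0, 67.689, -10.227], TCP at [0.279, -0.559, 0.292] pointing down, gripper open.
Joint ranges: [-176.69, 176.69], [-43.24, 126.21], [12.49, 139.97], [-82, 262], [0, 151.66], [-163.58, 163.58]. Speed limits (degrees/s): [159.86, 159.86, 180, 180, 180, 180].

## Interface

Orientations are given as a 3x3 rotation matrix whose columns are the frame's x, y, z axes.
In Python, from rig import readout, capture, calibration, bot, look_for gives the robot as it stands. The module is installed in compiled form; this text tells all that it offers.
- The arm moves only by the shell command python3 -m pendant 'ROWS'. ROWS is JSON, a list of rows, each a list of 7 numbers: the shift along the tool's x, y, z normalised to -1 to 1, where 1 is 200 mm, then the turn, a rotation vector about the tool's x, y, z normalised to -1 to 1, where 1 is 180 degrees, then the closure, from -1 (fully open) to 1 (shut). In form: [[dx, dy, dz, ax, ay, az, grip], ...]. A call has 1 to 8 rows; each row is the pose to reach, as a shift and turn from the pose commanded when the call began, along the tool's axes at that moment, turning the shorter way round; what a row does not reach only later rows make up. A row lasts 1/10 s, in which the tool goes at most 50 mm and 8.59 degrees, less where a joint would pass 70% of its speed; a pose out of reach is approached as far as the arm can. A call with a number of a shift or a turn outside -1 to 1 is refused whole. A call with a gripper value outside its range is refused whole. The fingers move at their own pace and stop on an object; the grip force is fixed at half the most. Time passes only in rows, so rows that repeat a pose let the fingers close. It gives the time, the measured TCP pose, the force, the opening and the grip force at its end, in the units of the state.
- readout.read_state(): the state, without advancing time (a new reading comes with each control period).
- capture(name): name is "scene" or "top"; returns (picture, depth): 400x640x3 uint8, red, green, blue; 400x640 float32, m along the optical axis (not along the pixel's ray), 0 where there is no reading.
- calibration(name): a dict with "mtx" (3x3 intrinsics, pixels), "T" (4x4, takes a point from camera to world coordinates). Camera axes: x right, y down, z forward; pixel columns grow to the right and rows downward; lengths in m; the calibration is good to about 2 mm. A picture is of the moment at which its call begins. calibration takes no time and is no camera call.
- bot.hand_in(): hands the job in; it is judged then, once.
Trained networks look in the newest picture that a camera, given by its name, has taken for a name from the list of things; names that differ only in an ending like _2 or _b are one class to them, and where a whole thing is asked for, a point or a joint stands for the part that bears it (a point fixed in the world has none). Each returns a list of dicts, best first, with "conf" (0 to 1); they miss things now and then, are a little off and sometimes report something else, mostly with a low value. They report only what shows in the picture. A call takes as long as a camera call. They do not tell look-alikes from the thing itself.
- look_for(thing, camera): "extent" ([left, top, right, bottom] in pixels, round what is visible of it).
The state is a dict: "time_s": time; "joint_positions": joint angles; "qvel": joint speeds; "tau": joint torques, N m; "position": TCP position; "tcp_rot": TCP orientation; "force": force on the tool from outside, world axes, zero at the start; "moment": the same for the moment, N m; "opening": opening from 0.0 (shut) to 1.0 (fully open); "grasp_force": force on a finger pad.
Only numpy, scipy, OpenCV 4.12 (cv2) and the standard library are available. Lean on these libraries where they do the work, as an engineer would, in place of code of your own. Each camera call takes 0.05 s, during which the arm holds its last target. There are 200 camera calls.

## Working session

There is one attempt and no reset: what is moved stays moved. The work goes in short steps, Python scripts to look and compute and a shell command to move; the robot and the scene stay as the last step left them, time stands still between calls to the robot, and variables do not carry over. Pictures are saved under pics/ and viewed, at most 10 in all, crops included, and the job is handed in when it is done.

```bash
mkdir -p pics
cat > h.py <<'E'
import numpy as np, cv2
from rig import readout, capture, calibration, bot, look_for
def pts(cam, depth):
    c=calibration(cam); K=np.array(c["mtx"]); T=np.array(c["T"])
    v,u=np.mgrid[:depth.shape[0],:depth.shape[1]]
    p=np.stack([(u-K[0,2])/K[0,0]*depth,(v-K[1,2])/K[1,1]*depth,depth],-1)
    w=p@T[:3,:3].T+T[:3,3]; w[depth==0]=np.nan
    return w
E
python3 - <<'E'
from h import *
for cam in("scene","top"):
    im,d=capture(cam); cv2.imwrite(f"pics/{cam}0.png",im[:,:,::-1]); np.savez(f"{cam}0.npz",im=im,w=pts(cam,d))
    print(cam,np.round(np.array(calibration(cam)["T"]),3).tolist())
    for n in("nut_grip","plain_grip","channel","case"):
        print(n,[(np.round(r["extent"]).tolist(),round(r["conf"],2)) for r in look_for(n,cam)[:4]])
s=readout.read_state();print({k:np.round(v,3).tolist() for k,v in s.items()})
E
```

```text
scene [[0.861, 0.402, -0.311, 0.881], [0.508, -0.676, 0.534, -0.439], [0.004, -0.618, -0.786, 0.859], [0.0, 0.0, 0.0, 1.0]]
nut_grip [([267.0, 163.0, 279.0, 184.0], 0.74), ([259.0, 125.0, 273.0, 152.0], 0.58), ([298.0, 136.0, 310.0, 155.0], 0.54)]
plain_grip [([320.0, 141.0, 334.0, 160.0], 0.45)]
channel [([207.0, 189.0, 298.0, 305.0], 0.82)]
case [([286.0, 121.0, 354.0, 182.0], 0.73), ([209.0, 188.0, 300.0, 303.0], 0.51)]
top [[0.006, -0.99, 0.144, 0.35], [-1.0, -0.007, -0.01, 0.095], [0.01, -0.144, -0.99, 1.411], [0.0, 0.0, 0.0, 1.0]]
nut_grip [([263.0, 221.0, 277.0, 234.0], 0.6), ([265.0, 262.0, 277.0, 278.0], 0.4)]
plain_grip [([260.0, 197.0, 272.0, 211.0], 0.66)]
channel [([318.0, 203.0, 424.0, 228.0], 0.61)]
case [([212.0, 190.0, 283.0, 255.0], 0.82)]
{'time_s': 0.5, 'joint_positions': [-73.711, 30.226, 82.091, 0.0, 67.69, -10.228], 'qvel': [0.05, -0.084, -0.084, 0.015, -0.021, -0.02], 'tau': [-0.001, -43.96, -17.679, 0.063, 0.051, -0.0], 'position': [0.279, -0.559, 0.292], 'tcp_rot': [[0.895, 0.446, -0.0], [0.446, -0.895, 0.0], [0.0, -0.0, -1.0]], 'force': [0.249, -0.171, 0.023], 'moment': [0.003, -0.025, 0.048], 'grasp_force': 0.0, 'opening': 0.997}
```

Run:
```python
import cv2
a=cv2.imread("pics/scene0.png")[90:330,180:420]; cv2.imwrite("pics/a.png",cv2.resize(a,(600,600),interpolation=2))
b=cv2.imread("pics/top0.png")[150:330,190:440]; cv2.imwrite("pics/b.png",cv2.resize(b,(800,576),interpolation=2))
```

```text
(no output)
```

View pics/a.png

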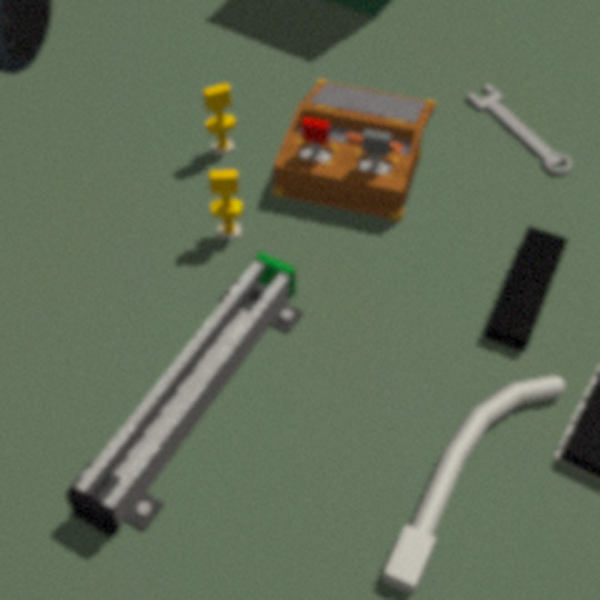

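View pics/b.png

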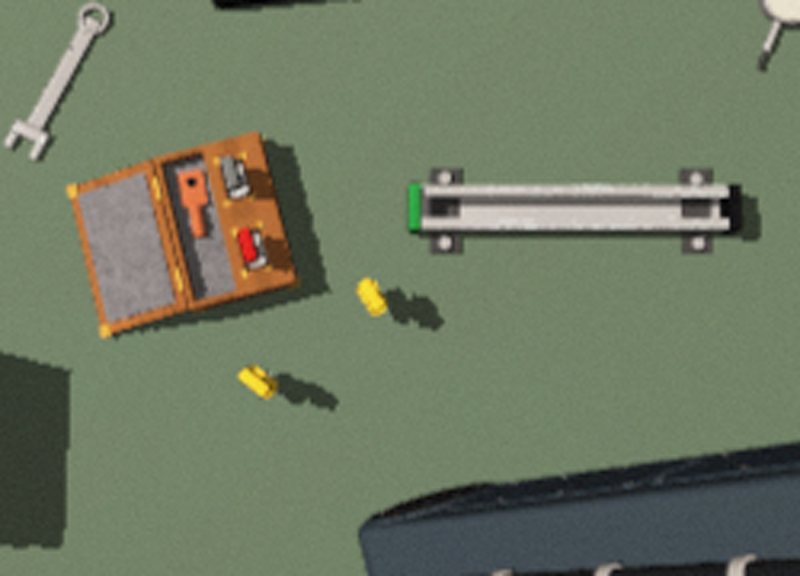

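Scene crop: the red wing is at full-image px (306,143), next to the grey wing at (330,149), with two yellow look-alikes outside. The channel runs from the green cap at (290,197) to the black cap at (218,292). In the top view the red wing is at (268,227), and the channel spans columns 318–424 at rows ~203–228, almost along world -y.

Run:
```python
from h import *
for cam in("scene","top"):
    f=np.load(cam+"0.npz"); im=f["im"].astype(int); w=f["w"]
    r,g,b=im[...,0],im[...,1],im[...,2]
    m=(r>110)&(g<60)&(b<60)&(w[...,2]>0.06)
    p=w[m]; print(cam,"red",len(p),np.round(np.nanmedian(p,0),4),np.round(np.nanpercentile(p,[5,95],axis=0),4).tolist())
    if len(p): print(" rect",cv2.minAreaRect((p[:,:2]*1000).astype(np.float32)))
    gm=(g>90)&(r<50)&(b<90)&(w[...,2]>0.02)&(w[...,2]<.06)&(w[...,0]<.6)
    p=w[gm]; print(" green",len(p),np.round(np.nanmedian(p,0),4),np.round(np.nanpercentile(p,[5,95],axis=0),4).tolist())
    # channel top
    x0,y0,x1,y1=(318,203,424,228) if cam=="top" else (207,189,298,305)
    s=w[y0-4:y1+5,x0-4:x1+5].reshape(-1,3); s=s[(s[:,2]>.034)&(s[:,2]<.05)]
    print(" chan",len(s),np.nanmedian(s[:,2]),cv2.minAreaRect((s[:,:2]*1000).astype(np.float32)))
    # lips along y: mid of x extent
    for y in np.arange(np.nanmin(s[:,1])+.02,np.nanmax(s[:,1])-.02,.03):
        q=s[abs(s[:,1]-y)<.015]; print("  ",round(y,3),np.round(np.percentile(q[:,0],[3,97]),4),round(q[:,0].mean(),4))
```

```text
scene red 420 [-0.6066  0.1771  0.0667] [[-0.6206, 0.0399, 0.0609], [0.9111, 0.6248, 0.0965]]
 rect ((156.58026123046875, 294.07403564453125), (1636.2000732421875, 290.7877502441406), 15.662467956542969)
 green 44 [0.5166 0.0826 0.0446] [[0.4998, 0.078, 0.0427], [0.5336, 0.0875, 0.0465]]
 chan 1314 0.04070959744567482 ((514.9739990234375, -71.33287048339844), (45.503963470458984, 322.9071960449219), 0.3987109959125519)
   -0.213 [0.4963 0.5372] 0.5173
   -0.183 [0.4956 0.5362] 0.5161
   -0.153 [0.4954 0.5357] 0.5156
   -0.123 [0.4952 0.5354] 0.5165
   -0.093 [0.4947 0.5355] 0.5149
   -0.063 [0.4945 0.5352] 0.5155
   -0.033 [0.4945 0.5351] 0.5157
   -0.003 [0.4942 0.535 ] 0.5153
   0.027 [0.4935 0.5346] 0.5153
   0.057 [0.4939 0.5345] 0.515
top red 178 [0.8231 0.5478 0.0711] [[0.4625, 0.2362, 0.0659], [0.9136, 0.6317, 0.0992]]
 rect ((671.74072265625, 452.475830078125), (597.0304565429688, 146.7718505859375), 33.700225830078125)
 green 16 [0.5095 0.0829 0.0451] [[0.4927, 0.0828, 0.0417], [0.5255, 0.0889, 0.0502]]
 chan 701 0.042152891619865684 ((513.3256225585938, -70.50245666503906), (44.33588790893555, 319.07855224609375), 0.44705963134765625)
   -0.21 [0.4949 0.5329] 0.5139
   -0.18 [0.495  0.5324] 0.5128
   -0.15 [0.4941 0.5322] 0.5133
   -0.12 [0.4943 0.532 ] 0.5132
   -0.09 [0.4943 0.5321] 0.5132
   -0.06 [0.4939 0.5317] 0.5129
   -0.03 [0.4936 0.5315] 0.5126
   0.0 [0.4935 0.5315] 0.5123
   0.03 [0.4932 0.5319] 0.5129
   0.06 [0.4931 0.5338] 0.5149
```

Run:
```python
from h import *
for cam,(x0,y0,x1,y1) in (("scene",(294,132,314,160)),("top",(258,216,282,239))):
    f=np.load(cam+"0.npz"); im=f["im"][y0:y1,x0:x1].astype(int); w=f["w"][y0:y1,x0:x1]
    r,g,b=im[...,0],im[...,1],im[...,2]
    m=(r>90)&(g<50)&(b<50)&(w[...,2]>0.06)
    p=w[m]; print(cam,len(p),np.round(np.median(p,0),4),np.round(np.percentile(p,[3,97],axis=0),4).tolist())
    t=p[p[:,2]>np.percentile(p[:,2],97)-.008]; print(len(t),t.mean(0),cv2.minAreaRect((t[:,:2]*1000).astype(np.float32)))
    (c,s,a)=cv2.minAreaRect((p[:,:2]*1000).astype(np.float32)); print(c,s,a)
    v=np.cov((t[:,:2]).T); e=np.linalg.eigh(v); print("long axis deg",np.degrees(np.arctan2(e[1][1,1],e[1][0,1])),np.sqrt(12*e[0])*1000)
# case outline from top: points z .04-.056
    x0,y0,x1,y1=(212,190,283,255) if cam=="top" else (286,121,354,182)
    s=f["w"][y0-3:y1+4,x0-3:x1+4].reshape(-1,3); s=s[(s[:,2]>.045)&(s[:,2]<.056)]
    print("case top",len(s),cv2.minAreaRect((s[:,:2]*1000).astype(np.float32)))
```

```text
scene 69 [0.471  0.2355 0.0949] [[0.4578, 0.2291, 0.0734], [0.485, 0.2434, 0.0992]]
44 [0.4707808  0.23628526 0.09617388] ((470.45562744140625, 237.4205322265625), (28.954526901245117, 12.7857666015625), 18.167905807495117)
(471.3593444824219, 236.65887451171875) (29.922714233398438, 13.790912628173828) 13.292145729064941
long axis deg -164.0075256502154 [12.58402458 29.39834292]
case top 958 ((496.50225830078125, 272.1285400390625), (150.98297119140625, 123.07372283935547), 15.189223289489746)
top 39 [0.4709 0.2395 0.0978] [[0.4573, 0.2334, 0.0933], [0.4833, 0.2463, 0.1027]]
31 [0.47076001 0.23965767 0.09839152] ((470.52166748046875, 239.70172119140625), (26.404678344726562, 11.605486869812012), 16.5512638092041)
(470.7022399902344, 239.75535583496094) (28.18650245666504, 11.605486869812012) 16.551265716552734
long axis deg -165.98751592761664 [12.63685283 26.52022506]
case top 1061 ((495.15802001953125, 281.01959228515625), (150.9125213623047, 131.53598022460938), 15.079691886901855)
```

```bash
cat > to.py <<'E'
import sys,json
from h import *
s=readout.read_state(); R=np.array(s["tcp_rot"]); p=np.array(s["position"])
yaw=np.degrees(np.arctan2(R[1,0],R[0,0]))
print("t",round(s["time_s"],2),"p",np.round(p,4),"yaw",round(yaw,2),"tiltz",np.round(R[:,2],3),"F",np.round(s["force"],1),"M",np.round(s["moment"],2),"open",round(s["opening"],3),"g",round(s["grasp_force"],1),"j6",round(s["joint_positions"][5]))
for t in json.loads(sys.argv[1]) if len(sys.argv)>1 else []:
    d=R.T@(np.array(t[:3])-p)/.2; a=-((t[3]-yaw+180)%360-180)/180
    print(np.round(d,3),"az",round(a,4))
E
python3 to.py '[[0.42,-0.36,0.28,15],[0.52,-0.2,0.26,15],[0.4708,0.2385,0.22,15]]'
```

```text
t 0.5 p [ 0.279  -0.5592  0.2922] yaw 26.52 tiltz [-0.  0. -1.] F [ 0.2 -0.2  0. ] M [ 0.   -0.02  0.05] open 0.997 g 0.0 j6 -10
[ 1.075 -0.577  0.061] az 0.064
[ 1.88  -1.069  0.161] az 0.064
[ 2.639 -3.141  0.361] az 0.064
```

```bash
python3 -m pendant '[[1,-1,0.1,0,0,0.064,-1],[1,-1,0.1,0,0,0.064,-1],[1,-1,0.1,0,0,0.064,-1],[1,-1,0.1,0,0,0.064,-1],[1,-1,0.1,0,0,0.064,-1],[1,-1,0.1,0,0,0.064,-1]]'; python3 to.py '[[0.4708,0.2385,0.25,15]]'
```

```text
time_s: 1.1
position: [0.3687, -0.2876, 0.2721]
tcp_rot: [[0.966, 0.26, -0.001], [0.26, -0.966, 0.002], [-0.0, -0.002, -1.0]]
force: [0.7, -0.9, -0.0]
opening: 0.997
grasp_force: 0.0
t 1.1 p [ 0.3687 -0.2876  0.2721] yaw 15.06 tiltz [-0.001  0.002 -1.   ] F [ 0.7 -0.9 -0. ] M [ 0.   -0.04 -0.02] open 0.997 g 0.0 j6 23
[ 1.176 -2.407  0.115] az 0.0003
```

```bash
python3 -m pendant '[[0.6,-1,0,0,0,0,-1],[0.6,-1,0,0,0,0,-1],[0.6,-1,0,0,0,0,-1],[0.6,-1,0,0,0,0,-1],[0.6,-1,0,0,0,0,-1]]' >/dev/null;  python3 -m pendant '[[0.5,-1,0,0,0,0,-1],[0.5,-1,0,0,0,0,-1],[0.5,-1,0,0,0,0,-1],[0.5,-1,0,0,0,0,-1],[0.5,-1,0,0,0,0,-1],[0.5,-1,0,0,0,0,-1]]' >/dev/null;python3 to.py '[[0.4708,0.2385,0.25,15],[0.4708,0.2385,0.135,15]]'
```

```text
t 2.2 p [0.4783 0.1553 0.2725] yaw 15.28 tiltz [ 0.002  0.001 -1.   ] F [ 0.3  0.4 -0.1] M [-0.02  0.03 -0.02] open 1.0 g 0.0 j6 80
[ 0.073 -0.411  0.113] az 0.0016
[ 0.072 -0.411  0.688] az 0.0016
```

```bash
python3 -m pendant '[[0.072,-0.411,0.15,0,0,0.0016,-1],[0.072,-0.411,0.3,0,0,0.0016,-1],[0.072,-0.411,0.4,0,0,0.0016,-1],[0.072,-0.411,0.5,0,0,0.0016,-1],[0.072,-0.411,0.6,0,0,0.0016,-1],[0.072,-0.411,0.68,0,0,0.0016,-1],[0.072,-0.411,0.688,0,0,0.0016,-1],[0.072,-0.411,0.688,0,0,0.0016,-1]]'
python3 - <<'E'
from h import *
im,d=capture("scene"); cv2.imwrite("pics/c.png",cv2.resize(im[80:230,210:410,::-1],(800,600),interpolation=2))
E
python3 to.py '[[0.4708,0.2385,0.135,15]]'
```

```text
time_s: 3.0
position: [0.4705, 0.2346, 0.1346]
tcp_rot: [[0.967, 0.253, -0.001], [0.253, -0.967, -0.0], [-0.001, 0.0, -1.0]]
force: [0.1, 0.5, -0.6]
opening: 0.998
grasp_force: 0.0
t 3.05 p [0.4709 0.2349 0.1352] yaw 14.66 tiltz [ 0.001  0.    -1.   ] F [ 0.  -0.7  1.8] M [ 0.01 -0.02 -0.01] open 1.002 g 0.0 j6 90
[ 0.004 -0.018  0.001] az -0.0019
```

View pics/c.png

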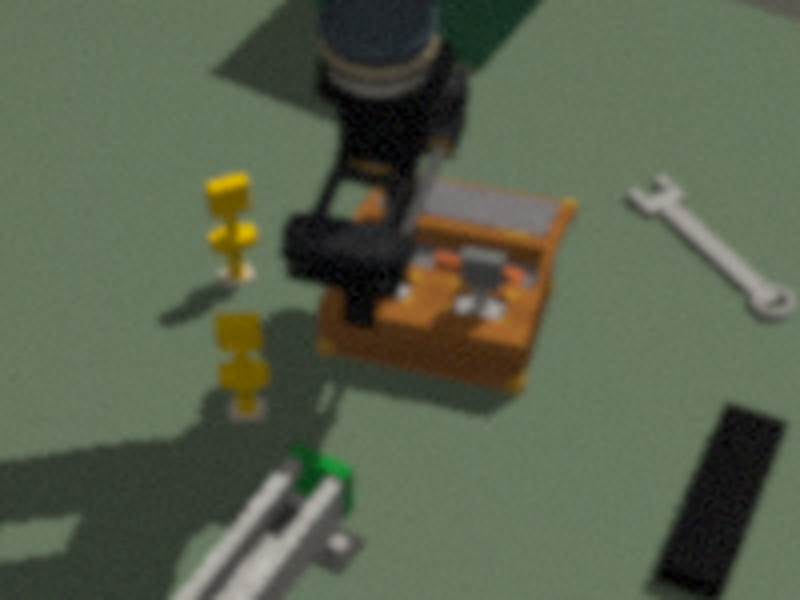

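The gripper straddles the red nut at around (370,250) in the crop. The grey nut at (480,275) and the yellow ones are clear. I'll trim about 3.5 mm and close.

```bash
python3 -m pendant '[[0.004,-0.018,0,0,0,0,-1],[0.004,-0.018,0,0,0,0,-1],[0.004,-0.018,0,0,0,0,1],[0.004,-0.018,0,0,0,0,1],[0.004,-0.018,0,0,0,0,1],[0.004,-0.018,0,0,0,0,1],[0.004,-0.018,0,0,0,0,1],[0.004,-0.018,0,0,0,0,1]]';python3 -m pendant '[[0,0,0,0,0,0,1],[0,0,0,0,0,0,1],[0,0,0,0,0,0,1],[0,0,0,0,0,0,1]]'; python3 to.py
```

```text
time_s: 3.85
position: [0.4702, 0.2391, 0.1346]
tcp_rot: [[0.967, 0.254, -0.0], [0.254, -0.967, -0.0], [-0.0, 0.0, -1.0]]
force: [0.1, 0.2, 0.0]
opening: 0.536
grasp_force: 0.0
time_s: 4.25
position: [0.4702, 0.2392, 0.1346]
tcp_rot: [[0.967, 0.254, -0.0], [0.254, -0.967, 0.0], [-0.0, -0.0, -1.0]]
force: [-0.6, 0.9, 0.1]
opening: 0.171
grasp_force: 0.1
t 4.25 p [0.4702 0.2392 0.1346] yaw 14.71 tiltz [-0.  0. -1.] F [-0.6  0.9  0.1] M [ 0.1   0.06 -0.02] open 0.171 g 0.1 j6 90
```

```bash
python3 -m pendant '[[0,0,0,0,0,0,1],[0,0,0,0,0,0,1],[0,0,0,0,0,0,1],[0,0,0,0,0,0,1]]'; python3 to.py
```

```text
time_s: 4.65
position: [0.4703, 0.2391, 0.1347]
tcp_rot: [[0.967, 0.254, 0.0], [0.254, -0.967, 0.0], [0.0, -0.0, -1.0]]
force: [0.4, 0.4, 0.1]
opening: 0.138
grasp_force: 29.9
t 4.65 p [0.4703 0.2391 0.1347] yaw 14.71 tiltz [ 0.  0. -1.] F [0.4 0.4 0.1] M [-0.04 -0.04 -0.  ] open 0.138 g 29.9 j6 90
```

```bash
python3 -m pendant '[[0,0,-0.1,0,0,0,1],[0,0,-0.3,0,0,0,1],[0,0,-0.5,0,0,0,1],[0,0,-0.73,0,0,0,1],[0,0,-0.73,0,0,0,1],[0,0,-0.73,0,0,0,1]]'; python3 to.py '[[0.5145,-0.145,0.28,90.5]]'
```

```text
time_s: 5.25
position: [0.4702, 0.2392, 0.2815]
tcp_rot: [[0.967, 0.254, 0.002], [0.254, -0.967, 0.001], [0.002, 0.0, -1.0]]
force: [-0.3, 0.1, -1.2]
opening: 0.141
grasp_force: 29.9
t 5.25 p [0.4702 0.2392 0.2815] yaw 14.71 tiltz [ 0.002  0.001 -1.   ] F [-0.3  0.1 -1.2] M [-0.    0.1   0.05] open 0.141 g 29.9 j6 90
[-0.274  1.914  0.007] az -0.421
```

```bash
python3 -m pendant '[[-0.14,0.96,0,0,0,-0.21,1],[-0.14,0.96,0,0,0,-0.21,1],[-0.14,0.96,0,0,0,-0.21,1],[-0.14,0.96,0,0,0,-0.21,1],[-0.14,0.96,0,0,0,-0.21,1],[-0.14,0.96,0,0,0,-0.21,1],[-0.14,0.96,0,0,0,-0.21,1]]'>/dev/null; python3 to.py '[[0.5145,-0.145,0.2,90.5]]'
```

```text
t 5.95 p [0.4908 0.0464 0.279 ] yaw 52.3 tiltz [-0.004  0.001 -1.   ] F [-0.1  0.7 -2.1] M [-0.02 -0.03  0.04] open 0.137 g 29.9 j6 30
[-0.684  0.681  0.393] az -0.2122
```

```bash
python3 -m pendant '[[-0.684,0.681,0.1,0,0,-0.2122,1],[-0.684,0.681,0.2,0,0,-0.2122,1],[-0.684,0.681,0.3,0,0,-0.2122,1],[-0.684,0.681,0.4,0,0,-0.2122,1],[-0.684,0.681,0.42,0,0,-0.2122,1],[-0.684,0.681,0.42,0,0,-0.2122,1],[-0.684,0.681,0.42,0,0,-0.2122,1]]'>/dev/null;python3 -m pendant '[[0,0,0,0,0,0,1],[0,0,0,0,0,0,1]]'>/dev/null
python3 - <<'E'
from h import *
im,d=capture("scene"); np.savez("s1.npz",im=im,w=pts("scene",d)); cv2.imwrite("pics/d.png",cv2.resize(im[150:330,180:340,::-1],None,fx=3.33,fy=3.33,interpolation=2))
E
python3 to.py '[[0.5145,-0.145,0.19,90.5]]'
```

```text
t 6.9 p [ 0.517  -0.1437  0.1976] yaw 90.78 tiltz [ 0.001 -0.    -1.   ] F [-0.4  0.9 -2.1] M [-0.09 -0.14 -0.02] open 0.137 g 29.9 j6 -28
[-0.006 -0.013  0.038] az 0.0016
```

View pics/d.png

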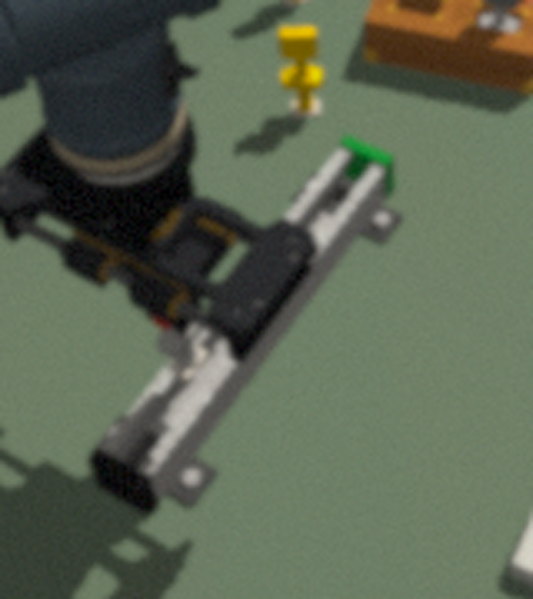

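The nut hangs just clear above the slot, with block and foot visible at crop (190,350), i.e. full (237,255). Now I'll measure them against the TCP.

Run:
```python
from h import *
f=np.load("s1.npz"); w=f["w"][235:275,222:255].reshape(-1,3); c=f["im"][235:275,222:255].reshape(-1,3)
k=(abs(w[:,1]+.144)<.03)&(abs(w[:,0]-.517)<.03)
for lo in np.arange(.055,.125,.006):
    q=w[k&(w[:,2]>=lo)&(w[:,2]<lo+.006)]; cc=c[k&(w[:,2]>=lo)&(w[:,2]<lo+.006)]
    if len(q): print(round(lo,3),len(q),"x",np.round(np.percentile(q[:,0],[0,10,50,90,100]),4),"y",np.round(np.percentile(q[:,1],[0,50,100]),4),cc.mean(0).round())
```

```text
0.061 24 x [0.5082 0.5146 0.5216 0.525  0.5255] y [-0.1584 -0.1493 -0.1335] [150. 144. 134.]
0.067 26 x [0.5091 0.5105 0.5205 0.5247 0.5249] y [-0.1588 -0.1514 -0.1346] [136. 132. 123.]
0.073 11 x [0.5152 0.5175 0.5215 0.5231 0.5239] y [-0.1527 -0.1491 -0.1405] [110. 107. 102.]
0.079 4 x [0.5189 0.5196 0.5218 0.5228 0.523 ] y [-0.1515 -0.1475 -0.144 ] [96. 94. 90.]
0.085 6 x [0.5205 0.5208 0.5217 0.5228 0.5229] y [-0.1499 -0.1464 -0.1422] [95. 93. 90.]
0.097 9 x [0.5115 0.5164 0.5256 0.5265 0.5271] y [-0.1627 -0.1525 -0.134 ] [98. 98. 93.]
0.103 49 x [0.5078 0.5117 0.5226 0.5263 0.529 ] y [-0.1632 -0.1554 -0.1373] [94. 94. 89.]
0.109 24 x [0.5095 0.5124 0.5206 0.5268 0.5273] y [-0.1633 -0.1531 -0.1398] [92. 90. 85.]
0.115 1 x [0.5158 0.5158 0.5158 0.5158 0.5158] y [-0.1499 -0.1499 -0.1499] [69. 51. 49.]
```

```bash
python3 -m pendant '[[-0.005,-0.0075,0.05,0,0,0.0015,1],[-0.005,-0.0075,0.07,0,0,0.0015,1],[-0.005,-0.0075,0.1,0,0,0.0015,1],[-0.005,-0.0075,0.13,0,0,0.0015,1],[-0.005,-0.0075,0.16,0,0,0.0015,1],[-0.005,-0.0075,0.19,0,0,0.0015,1],[-0.005,-0.0075,0.19,0,0,0.0015,1]]'; python3 to.py
```

```text
time_s: 7.6
position: [0.5147, -0.1459, 0.1576]
tcp_rot: [[-0.007, 1.0, -0.002], [1.0, 0.007, 0.001], [0.001, -0.002, -1.0]]
force: [-0.3, -1.2, -1.4]
opening: 0.131
grasp_force: 29.9
t 7.6 p [ 0.5147 -0.1459  0.1576] yaw 90.43 tiltz [-0.002  0.001 -1.   ] F [-0.3 -1.2 -1.4] M [ 0.02 -0.1  -0.02] open 0.131 g 29.9 j6 -28
```

```bash
python3 -m pendant '[[0,0.003,0.02,0,0,0,1],[0,0.003,0.04,0,0,0,1],[0,0.003,0.06,0,0,0,1],[0,0.003,0.08,0,0,0,1],[0,0.003,0.08,0,0,0,1]]'; python3 to.py
```

```text
time_s: 8.1
position: [0.5155, -0.146, 0.1421]
tcp_rot: [[-0.008, 1.0, -0.001], [1.0, 0.008, 0.001], [0.001, -0.001, -1.0]]
force: [-0.2, -0.6, -1.2]
opening: 0.136
grasp_force: 29.9
t 8.1 p [ 0.5155 -0.146   0.1421] yaw 90.43 tiltz [-0.001  0.001 -1.   ] F [-0.2 -0.6 -1.2] M [-0.03 -0.09  0.01] open 0.136 g 29.9 j6 -28
```

```bash
python3 -m pendant '[[0,0,0.01,0,0,0,1],[0,0,0.02,0,0,0,1],[0,0,0.03,0,0,0,1],[0,0,0.03,0,0,0,1]]'; python3 -m pendant '[[0,0,0.01,0,0,0,1],[0,0,0.02,0,0,0,1],[0,0,0.02,0,0,0,1]]'
```

```text
time_s: 8.5
position: [0.5157, -0.1461, 0.1365]
tcp_rot: [[-0.008, 1.0, -0.0], [1.0, 0.008, 0.0], [0.0, -0.0, -1.0]]
force: [-0.0, 0.6, -1.6]
opening: 0.138
grasp_force: 29.9
time_s: 8.8
position: [0.5159, -0.1462, 0.1327]
tcp_rot: [[-0.008, 1.0, 0.0], [1.0, 0.008, -0.0], [-0.0, 0.0, -1.0]]
force: [-0.4, 0.4, 0.9]
opening: 0.13
grasp_force: 29.9
```

```bash
python3 -m pendant '[[0,0,0.01,0,0,0,1],[0,0,0.02,0,0,0,1],[0,0,0.03,0,0,0,1],[0,0,0.04,0,0,0,1],[0,0,0.04,0,0,0,1]]'; python3 -m pendant '[[0,0,0.01,0,0,0,1],[0,0,0.02,0,0,0,1],[0,0,0.03,0,0,0,1],[0,0,0.038,0,0,0,1],[0,0,0.038,0,0,0,1],[0,0,0.038,0,0,0,1]]'; python3 to.py
```

```text
time_s: 9.3
position: [0.5159, -0.1462, 0.1247]
tcp_rot: [[-0.008, 1.0, 0.0], [1.0, 0.008, -0.0], [-0.0, 0.0, -1.0]]
force: [-0.2, -0.3, 4.1]
opening: 0.133
grasp_force: 29.9
time_s: 9.9
position: [0.5159, -0.1462, 0.1177]
tcp_rot: [[-0.008, 1.0, 0.0], [1.0, 0.008, -0.0], [-0.0, 0.0, -1.0]]
force: [-1.9, 0.7, 9.0]
opening: 0.134
grasp_force: 29.9
t 9.9 p [ 0.5159 -0.1462  0.1177] yaw 90.44 tiltz [ 0. -0. -1.] F [-1.9  0.7  9. ] M [0.08 0.15 0.01] open 0.134 g 29.9 j6 -28
```

```bash
python3 -m pendant '[[0,0,0,0,0,0.03,1],[0,0,0,0,0,0.06,1],[0,0,0,0,0,0.09,1],[0,0,0,0,0,0.12,1],[0,0,0,0,0,0.15,1],[0,0,0,0,0,0.15,1]]'; python3 to.py; python3 -m pendant '[[0,0,0,0,0,0.03,1],[0,0,0,0,0,0.06,1],[0,0,0,0,0,0.09,1],[0,0,0,0,0,0.12,1],[0,0,0,0,0,0.15,1],[0,0,0,0,0,0.15,1]]'; python3 to.py
```

```text
time_s: 10.5
position: [0.5167, -0.1465, 0.118]
tcp_rot: [[0.449, 0.894, 0.002], [0.894, -0.449, -0.001], [0.0, 0.003, -1.0]]
force: [-0.6, 0.1, 8.5]
opening: 0.132
grasp_force: 29.9
t 10.5 p [ 0.5167 -0.1465  0.118 ] yaw 63.34 tiltz [ 0.002 -0.001 -1.   ] F [-0.6  0.1  8.5] M [ 0.02 -0.02  0.  ] open 0.132 g 29.9 j6 -1
time_s: 11.1
position: [0.516, -0.1461, 0.1178]
tcp_rot: [[0.805, 0.593, 0.001], [0.593, -0.805, -0.0], [0.0, 0.001, -1.0]]
force: [-1.4, 0.1, 8.1]
opening: 0.136
grasp_force: 29.9
t 11.1 p [ 0.516  -0.1461  0.1178] yaw 36.35 tiltz [ 0.001 -0.    -1.   ] F [-1.4  0.1  8.1] M [ 0.06  0.18 -0.05] open 0.136 g 29.9 j6 26
```

```bash
python3 -m pendant '[[0,0,0,0,0,0.03,1],[0,0,0,0,0,0.06,1],[0,0,0,0,0,0.09,1],[0,0,0,0,0,0.12,1],[0,0,0,0,0,0.12,1]]'; python3 -m pendant '[[0,0,0,0,0,0.02,1],[0,0,0,0,0,0.04,1],[0,0,0,0,0,0.06,1],[0,0,0,0,0,0.079,1],[0,0,0,0,0,0.079,1],[0,0,0,0,0,0.079,1]]'; python3 to.py
```

```text
time_s: 11.6
position: [0.5153, -0.1457, 0.1176]
tcp_rot: [[0.967, 0.255, -0.001], [0.255, -0.967, 0.001], [-0.001, -0.001, -1.0]]
force: [-1.9, 0.0, 7.6]
opening: 0.133
grasp_force: 29.9
time_s: 12.2
position: [0.5158, -0.146, 0.1177]
tcp_rot: [[1.0, 0.011, 0.0], [0.011, -1.0, 0.0], [0.0, -0.0, -1.0]]
force: [-1.0, 1.0, 8.7]
opening: 0.133
grasp_force: 29.9
t 12.2 p [ 0.5158 -0.146   0.1177] yaw 0.61 tiltz [ 0.  0. -1.] F [-1.   1.   8.7] M [ 0.14  0.34 -0.08] open 0.133 g 29.9 j6 62
```

```bash
python3 -m pendant '[[0,0,-0.005,0,0,0,1],[0,0,-0.01,0,0,0,1],[0,0,-0.015,0,0,0,1],[0,0,-0.015,0,0,0,1],[0,0,-0.015,0,0,0,1]]'; python3 -m pendant '[[0,0,-0.005,0,0,0,1],[0,0,-0.005,0,0,0,1]]';python3 to.py
```

```text
time_s: 12.7
position: [0.5158, -0.146, 0.1206]
tcp_rot: [[1.0, 0.011, 0.0], [0.011, -1.0, 0.0], [0.0, -0.0, -1.0]]
force: [-1.9, 0.7, 7.4]
opening: 0.137
grasp_force: 29.9
time_s: 12.9
position: [0.5158, -0.146, 0.1215]
tcp_rot: [[1.0, 0.011, 0.0], [0.011, -1.0, 0.0], [0.0, -0.0, -1.0]]
force: [-1.2, 0.7, 7.3]
opening: 0.133
grasp_force: 29.9
t 12.9 p [ 0.5158 -0.146   0.1215] yaw 0.61 tiltz [ 0.  0. -1.] F [-1.2  0.7  7.3] M [0.2  0.26 0.01] open 0.133 g 29.9 j6 62
```

```bash
python3 -m pendant '[[0,0,-0.003,0,0,0,1],[0,0,-0.003,0,0,0,1]]'; python3 to.py
```

```text
time_s: 13.1
position: [0.5158, -0.146, 0.1221]
tcp_rot: [[1.0, 0.011, -0.0], [0.011, -1.0, 0.0], [-0.0, -0.0, -1.0]]
force: [-0.6, 1.1, 6.0]
opening: 0.139
grasp_force: 29.9
t 13.1 p [ 0.5158 -0.146   0.1221] yaw 0.61 tiltz [-0.  0. -1.] F [-0.6  1.1  6. ] M [ 0.17  0.26 -0.  ] open 0.139 g 29.9 j6 62
```

```bash
for i in 1 2; do python3 -m pendant '[[0,0,-0.0025,0,0,0,1],[0,0,-0.0025,0,0,0,1]]' | egrep 'pos|force'; done
```

```text
position: [0.5157, -0.146, 0.1224]
force: [-1.9, 0.4, 6.0]
grasp_force: 29.9
position: [0.5157, -0.146, 0.1225]
force: [-0.6, 1.9, 1.8]
grasp_force: 29.9
```

```bash
python3 -m pendant '[[0,-0.015,0,0,0,0,1],[0,-0.03,0,0,0,0,1],[0,-0.05,0,0,0,0,1],[0,-0.05,0,0,0,0,1]]' | egrep 'pos|^force'; python3 -m pendant '[[0,-0.02,0,0,0,0,1],[0,-0.04,0,0,0,0,1],[0,-0.06,0,0,0,0,1],[0,-0.08,0,0,0,0,1],[0,-0.1,0,0,0,0,1],[0,-0.1,0,0,0,0,1]]' | egrep 'pos|^force';python3 to.py
```

```text
position: [0.5157, -0.1373, 0.1225]
force: [-1.7, -4.5, -0.0]
position: [0.5156, -0.1172, 0.1225]
force: [-1.6, -4.8, 1.1]
t 14.5 p [ 0.5156 -0.1172  0.1225] yaw 0.71 tiltz [ 0.    -0.002 -1.   ] F [-1.6 -4.8  1.1] M [-0.96  0.35 -0.06] open 0.133 g 30.0 j6 65
```

```bash
python3 -m pendant '[[0,-0.02,0,0,0,0,1],[0,-0.04,0,0,0,0,1],[0,-0.06,0,0,0,0,1],[0,-0.08,0,0,0,0,1],[0,-0.1,0,0,0,0,1],[0,-0.1,0,0,0,0,1]]' | egrep 'pos|^force'; python3 -m pendant '[[0,-0.02,0,0,0,0,1],[0,-0.04,0,0,0,0,1],[0,-0.06,0,0,0,0,1],[0,-0.075,0,0,0,0,1],[0,-0.075,0,0,0,0,1]]' | egrep 'pos|^force';python3 to.py
```

```text
position: [0.5154, -0.0971, 0.1225]
force: [-1.5, -4.9, 0.7]
position: [0.5153, -0.0822, 0.1225]
force: [-1.9, -4.3, -0.0]
t 15.6 p [ 0.5153 -0.0822  0.1225] yaw 0.71 tiltz [ 0.    -0.002 -1.   ] F [-1.9 -4.3 -0. ] M [-1.01  0.29 -0.02] open 0.136 g 30.0 j6 68
```

```bash
cat > chk.py <<'E'
import sys
from rig import readout
s=readout.read_state(); f=s["force"]; print(round(s["time_s"],1),[round(float(v),4) for v in s["position"]],[round(float(v),1) for v in f])
sys.exit(1 if f[2]>3.3 or abs(f[1])>9 or f[2]<-5 else 0)
E
m(){ python3 chk.py; }
python3 -m pendant '[[0,-0.01,0,0,0,0,1],[0,-0.01,0,0,0,0,1]]' >/dev/null; m && python3 -m pendant '[[0,-0.01,0,0,0,0,1],[0,-0.01,0,0,0,0,1]]' >/dev/null && m && python3 -m pendant '[[0,-0.01,0,0,0,0,1],[0,-0.01,0,0,0,0,1]]' >/dev/null && m && python3 -m pendant '[[0,-0.01,0,0,0,0,1],[0,-0.01,0,0,0,0,1]]' >/dev/null && m && python3 -m pendant '[[0,-0.01,0,0,0,0,1],[0,-0.01,0,0,0,0,1]]' >/dev/null && m && python3 -m pendant '[[0,-0.01,0,0,0,0,1],[0,-0.01,0,0,0,0,1]]' >/dev/null && m && python3 -m pendant '[[0,-0.01,0,0,0,0,1],[0,-0.01,0,0,0,0,1]]' >/dev/null && m && python3 -m pendant '[[0,-0.01,0,0,0,0,1],[0,-0.01,0,0,0,0,1]]' >/dev/null && m
```

```text
15.8 [0.5153, -0.0805, 0.1225] [-1.6, -4.7, 0.3]
16.0 [0.5153, -0.0785, 0.1225] [-1.9, -6.4, 1.0]
16.2 [0.5153, -0.0765, 0.1225] [-1.6, -6.0, 0.7]
16.4 [0.5153, -0.0745, 0.1225] [-1.4, -6.0, 0.9]
16.6 [0.5153, -0.0725, 0.1225] [-1.8, -5.6, -0.1]
16.8 [0.5152, -0.0705, 0.1225] [-1.6, -5.5, 0.1]
17.0 [0.5152, -0.0685, 0.1225] [-1.0, -5.9, 0.6]
17.2 [0.5152, -0.0665, 0.1225] [-2.1, -6.5, 1.2]
```

```bash
m(){ python3 chk.py; }
python3 -m pendant '[[0,-0.01,0,0,0,0,1],[0,-0.01,0,0,0,0,1]]' >/dev/null; m && python3 -m pendant '[[0,-0.01,0,0,0,0,1],[0,-0.01,0,0,0,0,1]]' >/dev/null && m && python3 -m pendant '[[0,-0.01,0,0,0,0,1],[0,-0.01,0,0,0,0,1]]' >/dev/null && m && python3 -m pendant '[[0,-0.01,0,0,0,0,1],[0,-0.01,0,0,0,0,1]]' >/dev/null && m && python3 -m pendant '[[0,-0.01,0,0,0,0,1],[0,-0.01,0,0,0,0,1]]' >/dev/null && m && python3 -m pendant '[[0,-0.01,0,0,0,0,1],[0,-0.01,0,0,0,0,1]]' >/dev/null && m && python3 -m pendant '[[0,-0.01,0,0,0,0,1],[0,-0.01,0,0,0,0,1]]' >/dev/null && m && python3 -m pendant '[[0,-0.01,0,0,0,0,1],[0,-0.01,0,0,0,0,1]]' >/dev/null && m && python3 -m pendant '[[0,-0.01,0,0,0,0,1],[0,-0.01,0,0,0,0,1]]' >/dev/null && m && python3 -m pendant '[[0,-0.01,0,0,0,0,1],[0,-0.01,0,0,0,0,1]]' >/dev/null && m
```

```text
17.4 [0.5152, -0.0645, 0.1225] [-0.9, -5.9, 1.1]
17.6 [0.5152, -0.0624, 0.1225] [-1.1, -5.7, 1.3]
17.8 [0.5152, -0.0605, 0.1225] [-1.4, -5.6, 0.3]
18.0 [0.5151, -0.0584, 0.1225] [-1.2, -5.7, 0.4]
18.2 [0.5151, -0.0564, 0.1225] [-2.2, -6.1, 0.5]
18.4 [0.5151, -0.0545, 0.1225] [-0.3, -4.6, -0.3]
18.6 [0.5151, -0.0525, 0.1225] [-1.5, -5.2, 1.6]
18.8 [0.5151, -0.0504, 0.1225] [-1.0, -5.8, 0.7]
19.0 [0.5151, -0.0484, 0.1225] [-1.8, -5.2, 0.4]
19.2 [0.5151, -0.0464, 0.1225] [-1.2, -5.4, -0.0]
```

```bash
m(){ python3 chk.py; }
python3 -m pendant '[[0,-0.01,0,0,0,0,1],[0,-0.01,0,0,0,0,1]]' >/dev/null; m && python3 -m pendant '[[0,-0.01,0,0,0,0,1],[0,-0.01,0,0,0,0,1]]' >/dev/null && m && python3 -m pendant '[[0,-0.01,0,0,0,0,1],[0,-0.01,0,0,0,0,1]]' >/dev/null && m && python3 -m pendant '[[0,-0.01,0,0,0,0,1],[0,-0.01,0,0,0,0,1]]' >/dev/null && m && python3 -m pendant '[[0,-0.01,0,0,0,0,1],[0,-0.01,0,0,0,0,1]]' >/dev/null && m && python3 -m pendant '[[0,-0.01,0,0,0,0,1],[0,-0.01,0,0,0,0,1]]' >/dev/null && m && python3 -m pendant '[[0,-0.01,0,0,0,0,1],[0,-0.01,0,0,0,0,1]]' >/dev/null && m && python3 -m pendant '[[0,-0.01,0,0,0,0,1],[0,-0.01,0,0,0,0,1]]' >/dev/null && m && python3 -m pendant '[[0,-0.01,0,0,0,0,1],[0,-0.01,0,0,0,0,1]]' >/dev/null && m && python3 -m pendant '[[0,-0.01,0,0,0,0,1],[0,-0.01,0,0,0,0,1]]' >/dev/null && m
```

```text
19.4 [0.515, -0.0444, 0.1225] [-1.1, -5.7, 0.7]
19.6 [0.515, -0.0424, 0.1225] [-1.2, -5.6, 1.4]
19.8 [0.515, -0.0404, 0.1225] [-0.5, -5.6, 0.6]
20.0 [0.515, -0.0384, 0.1225] [-0.7, -4.5, 0.0]
20.2 [0.515, -0.0364, 0.1225] [-0.8, -5.9, 0.7]
20.4 [0.515, -0.0344, 0.1225] [-1.5, -5.6, 0.2]
20.6 [0.515, -0.0324, 0.1225] [-0.7, -5.5, 1.2]
20.8 [0.515, -0.0304, 0.1225] [-0.7, -5.7, 1.4]
21.0 [0.5149, -0.0283, 0.1225] [0.1, -5.5, 1.8]
21.2 [0.5149, -0.0263, 0.1225] [-0.2, -5.1, 1.1]
```

```bash
m(){ python3 chk.py; }
python3 -m pendant '[[0,-0.01,0,0,0,0,1],[0,-0.01,0,0,0,0,1]]' >/dev/null; m && python3 -m pendant '[[0,-0.01,0,0,0,0,1],[0,-0.01,0,0,0,0,1]]' >/dev/null && m && python3 -m pendant '[[0,-0.01,0,0,0,0,1],[0,-0.01,0,0,0,0,1]]' >/dev/null && m && python3 -m pendant '[[0,-0.01,0,0,0,0,1],[0,-0.01,0,0,0,0,1]]' >/dev/null && m && python3 -m pendant '[[0,-0.01,0,0,0,0,1],[0,-0.01,0,0,0,0,1]]' >/dev/null && m && python3 -m pendant '[[0,-0.01,0,0,0,0,1],[0,-0.01,0,0,0,0,1]]' >/dev/null && m && python3 -m pendant '[[0,-0.01,0,0,0,0,1],[0,-0.01,0,0,0,0,1]]' >/dev/null && m && python3 -m pendant '[[0,-0.01,0,0,0,0,1],[0,-0.01,0,0,0,0,1]]' >/dev/null && m && python3 -m pendant '[[0,-0.01,0,0,0,0,1],[0,-0.01,0,0,0,0,1]]' >/dev/null && m && python3 -m pendant '[[0,-0.01,0,0,0,0,1],[0,-0.01,0,0,0,0,1]]' >/dev/null && m
```

```text
21.4 [0.5149, -0.0242, 0.1226] [-0.5, -5.4, 1.2]
21.6 [0.5149, -0.0221, 0.1226] [-0.7, -6.0, 0.7]
21.8 [0.5149, -0.0197, 0.1227] [-0.1, -3.9, 2.4]
22.0 [0.5148, -0.017, 0.123] [-1.0, -1.5, 5.5]
```

The jump in Fz (0.7→5.5 N) and the rise mark the notch at y ≈ -0.017. I'll raise it there.

```bash
python3 -m pendant '[[0,0,-0.003,0,0,0,1],[0,0,-0.005,0,0,0,1],[0,0,-0.005,0,0,0,1]]' >/dev/null; python3 to.py; python3 -m pendant '[[0,0,-0.002,0,0,0,1],[0,0,-0.005,0,0,0,1],[0,0,-0.005,0,0,0,1]]'>/dev/null; python3 to.py
```

```text
t 22.3 p [ 0.5148 -0.0169  0.124 ] yaw 0.61 tiltz [ 0.001  0.    -1.   ] F [-0.4 -1.3  4.3] M [-0.32 -0.01  0.04] open 0.129 g 29.9 j6 75
t 22.6 p [ 0.5147 -0.017   0.1248] yaw 0.6 tiltz [ 0.001  0.    -1.   ] F [ 1.4 -0.5  3.3] M [-0.14 -0.09  0.01] open 0.133 g 29.9 j6 75
```

```bash
python3 -m pendant '[[0,0,-0.002,0,0,0,1],[0,0,-0.004,0,0,0,1],[0,0,-0.004,0,0,0,1]]' >/dev/null; python3 to.py; python3 -m pendant '[[0,0,-0.002,0,0,0,1],[0,0,-0.002,0,0,0,1]]'>/dev/null; python3 to.py
```

```text
t 22.9 p [ 0.5147 -0.0171  0.1255] yaw 0.61 tiltz [ 0.001  0.    -1.   ] F [ 1.  -0.1  4.2] M [-0.09 -0.25  0.  ] open 0.134 g 29.9 j6 75
t 23.1 p [ 0.5145 -0.0171  0.1259] yaw 0.61 tiltz [ 0.  0. -1.] F [ 1.7 -0.1  4.2] M [-0.04 -0.29 -0.01] open 0.137 g 29.9 j6 75
```

```bash
python3 -m pendant '[[0,0,-0.002,0,0,0,1],[0,0,-0.002,0,0,0,1]]' >/dev/null; python3 to.py; python3 -m pendant '[[0,0,-0.001,0,0,0,1],[0,0,-0.001,0,0,0,1]]'>/dev/null; python3 to.py
```

```text
t 23.3 p [ 0.5145 -0.0171  0.126 ] yaw 0.61 tiltz [ 0.  0. -1.] F [1.9 0.3 0.2] M [-0.02 -0.38  0.04] open 0.133 g 29.9 j6 75
t 23.5 p [ 0.5145 -0.0171  0.126 ] yaw 0.61 tiltz [-0.  0. -1.] F [ 3.3  0.1 -2.9] M [-0.02 -0.51 -0.02] open 0.134 g 29.9 j6 75
```

Seated: it rose exactly 3.5 mm and then stopped firmly. I'll ease the pull and release.

```bash
python3 -m pendant '[[0,0,0.002,0,0,0,1],[0,0,0.002,0,0,0,0],[0,0,0.002,0,0,0,-0.3],[0,0,0.002,0,0,0,-0.3],[0,0,0.002,0,0,0,-0.3],[0,0,0.002,0,0,0,-0.3],[0,0,0.002,0,0,0,-0.3],[0,0,0.002,0,0,0,-0.3]]'; python3 -m pendant '[[0,0,-0.05,0,0,0,-0.3],[0,0,-0.15,0,0,0,-0.3],[0,0,-0.35,0,0,0,-0.3],[0,0,-0.6,0,0,0,-0.3],[0,0,-0.8,0,0,0,-0.3],[0,0,-0.8,0,0,0,-0.3]]'; python3 to.py '[[0.45,-0.25,0.29,15]]'
```

```text
time_s: 24.3
position: [0.5144, -0.0171, 0.1261]
tcp_rot: [[1.0, 0.011, -0.0], [0.011, -1.0, 0.0], [-0.0, -0.0, -1.0]]
force: [0.8, -0.3, 0.3]
opening: 0.629
grasp_force: 0.0
time_s: 24.9
position: [0.5174, -0.0177, 0.2925]
tcp_rot: [[1.0, 0.011, 0.014], [0.011, -1.0, -0.003], [0.014, 0.004, -1.0]]
force: [0.8, -0.5, 0.4]
opening: 0.653
grasp_force: 0.0
t 24.9 p [ 0.5174 -0.0177  0.2925] yaw 0.63 tiltz [ 0.014 -0.003 -1.   ] F [ 0.8 -0.5  0.4] M [ 0.09  0.02 -0.03] open 0.653 g 0.0 j6 75
[-0.35   1.158  0.012] az -0.0798
```

Move aside and look.

```bash
python3 -m pendant '[[-0.35,1,0,0,0,0,-0.3],[-0.35,1,0,0,0,0,-0.3],[-0.35,1,0,0,0,0,-0.3],[-0.35,1,0,0,0,0,-0.3],[-0.35,1,0,0,0,0,-0.3],[-0.35,1,0,0,0,0,-0.3]]' >/dev/null
python3 - <<'E'
from h import *
im,d=capture("scene"); a=im; w=pts("scene",d)
im2,d2=capture("top"); w2=pts("top",d2)
A=cv2.resize(im[140:240,220:330,::-1],(400,364),interpolation=2); B=cv2.resize(im2[180:270,250:350,::-1],(400,364),interpolation=2)
cv2.imwrite("pics/e.png",np.hstack([A,B]))
for w_,i in((w,im),(w2,im2)):
    i=i.astype(int); m=(i[...,0]>90)&(i[...,1]<50)&(i[...,2]<50)&(abs(w_[...,0]-.515)<.05)&(abs(w_[...,1]+.017)<.05)&(w_[...,2]>.05)
    p=w_[m]; print(len(p),np.median(p,0).round(4),np.percentile(p,[3,97],axis=0).round(4).tolist(),cv2.minAreaRect((p[:,:2]*1000).astype(np.float32)))
E
```

```text
71 [ 0.5192 -0.0238  0.0863] [[0.5063, -0.0267, 0.0695], [0.5306, -0.017, 0.0908]] ((518.001708984375, -21.614416122436523), (11.011584281921387, 25.527734756469727), 85.32767486572266)
35 [ 0.5128 -0.0155  0.0904] [[0.5009, -0.0214, 0.0837], [0.5276, -0.0123, 0.0948]] ((514.3448486328125, -16.776050567626953), (9.348422050476074, 27.511877059936523), 88.9399185180664)
```

View pics/e.png

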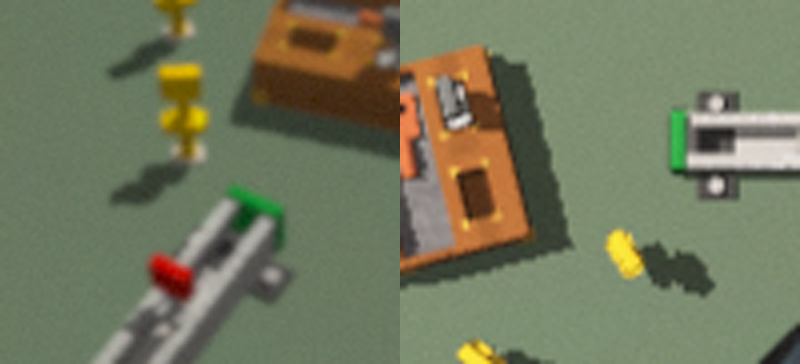

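The red wing at (172,275) in the left half stands square across the channel and upright. Its top is at ~0.09 m, where 0.0885 is expected in the notches. Both other views are undisturbed: the red nut's slot is empty and the grey nut is still in its place.

```bash
python3 to.py; python3 -c "
from rig import bot
print(bot.hand_in())"
```

```text
t 25.6 p [ 0.4463 -0.2168  0.2857] yaw 0.59 tiltz [-0.001  0.002 -1.   ] F [0.8 0.5 0.4] M [0.05 0.07 0.01] open 0.649 g 0.0 j6 51
the job is handed in; nothing more can be done
None
```

I locked the red-winged nut in the lip notches (felt at about y = -0.017 m, where it rose the full 3.5 mm), let go of it square and upright, and handed the job in at 25.6 s, with no sign of anything else disturbed.

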